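# Roll the six-sided tube block to its grooved face and bring it up to the stop rail

### The job

Turn the heavy six-sided metal tube block so that the face with the long groove, which now lies underneath, is on top: roll it on the bench one face at a time, letting it rest flat on each face in turn, never lifting it more than a centimetre off the bench and never letting it topple over with a bang. Then bring it up to the low steel stop rail, so that it lies parallel to the rail and touching it along its length, neither end sticking out past the rail, and let go. Leave the other things on the bench where they are.

Things in the scene. Friction and masses are not known exactly. Their poses are not given: they have to be found in the camera images.
- block: aluminium tube block: regular hexagonal prism 150 mm long (own x), 54 mm across flats, 62.4 across corners, faces 31.2 wide, 0.6 to 0.8 kg. Rows of shallow recesses tell its faces apart; in order of turning about own x: one long groove (118 x 10 mm), 3, 4, 5, 7, 9 round wells. Origin at the middle of the groove face; own z points through to the 5-well face (up at the start)
- block_center (a point): middle of the block (its axes too): 27 mm above the bench when lying on a face, 31.2 mm on an edge. Held by two opposite flats, fingers leaning 30 degrees from vertical to one side, the block rolls one face when tilted over its lower edge to 30 degrees on the other side. Each roll moves it 31.2 mm. Pushed at mid-height it tends to roll, not slide
- block_groove (a point): middle of the block's grooved face (axes the block's own): height 0 at the start, 13.5 mm after one roll, 40.5 mm after two, 54 mm after three, when it is on top; three rolls either way bring it there
- rail: steel stop rail screwed to the bench, 200 mm long (own x), 20 wide (y), 14 high (z); origin under its middle. It lies 0.15 to 0.25 m left or right of the block, roughly parallel. Its upper edge meets the sloping lower face of a block brought up to it: a flat, touching block overhangs it a little, its middle 34 mm from the rail's middle line. Either side will do
- timer: white square lab timer lying on the bench on the side of the block away from the rail, 62 x 62 x 18 mm, origin under its centre; a bystander
- pocket_meter: flat pocket meter, 138 x 45 x 22 mm, lying by the left edge of the work area; a bystander
- tape: roll of tape lying flat, 61 mm across, 18 mm high, behind the work; a bystander
- dish: petri dish, 64 mm across, 16 mm high, behind the work on the right; a bystander
- beaker: clear beaker, 59 mm across, 72 mm high, behind the work on the left; a bystander
- bottle_tall: white bottle, 60 mm across, 132 mm high, at the back; a bystander
- bottle_amber: brown bottle, 50 mm across, 105 mm high, at the back right; a bystander
- pen: black marker pen, 138 mm long, lying at the back right; a bystander

How it is judged:
By the outcome, as a careful person would: the job done as asked, in the order asked, and still so for the second after the job is handed in, with the robot touching nothing.
It also fails if it takes over 72 s, if anything falls off the work surface, if the arm or the gripper's body presses on something with over 40 N, if the wrist force passes 120 N, or if a joint passes its speed limit or range.

### The arm

A 7-joint arm with a two-finger parallel gripper is mounted at the origin on a cart in front of the work surface, level with it; the furniture and walls round the work are solid. World frame = base frame: x ahead of the robot, y to its left, z up, the work surface at z = 0. Lengths are in m, angles in rad, forces in N, time in s.
With the tool pointing down it reaches from about 0.4 to 0.85 m from the base axis. Payload 10.4 kg.
Tool frame: the origin (TCP) lies at the very end of the fingers, on their centre line; the grasp point (between the pads) lies manip.hold_point_z behind it (manip.hold_point_z is the distance from the TCP to the grasp point, in m); z points along the fingers, y is the direction in which the jaws open and shut (so a half turn about z gives the same grasp; the last joint's range is limited). The gripper opens to 85 mm and grips with 20 to 120 N. Pads are 22 mm wide; open, the fingers measure 114 mm over their backs; the gripper's body (76 mm by 85 mm) begins 54 mm behind the grasp point. The pads swing forward as they close: fully open they stand 13 mm farther back than shut.
Start: joints at [-1.127, 0.332, -0.065, 1.46, 0.022, 1.35, -0.088], TCP at [0.281, 0.558, 0.231] pointing down, gripper open.
Joint ranges: [-2.6, 2.6], [-0.5, 2.12], [-1.47, 1.34], [0.16, 2.42], [-1.27, 4.41], [0.06, 2.06], [-2.6, 2.6]. Speed limits (rad/s): [2.22, 2.22, 2.79, 2.79, 3.14, 3.14, 3.14].

### API

Orientations are given as a unit quaternion [x, y, z, w].
In Python, from workcell import manip gives the robot as it stands.
- The arm moves only by the tool jog_arm, never from a script. Its arguments are lists of equal length, an entry for each row: "translation": the shift along the world's x, y, z in mm, a list of three; "turn": the turn about the world's z in degrees. In form: {"translation": [[x, y, z], ...], "turn": [turn, ...]}. A call has 1 to 12 rows; each row is the pose to reach, as a shift and turn from the pose measured when the call began; what a row does not reach only later rows make up. A row lasts 1/12 s, in which the tool goes at most 41.7 mm and 7.16 degrees, less where a joint would pass 70% of its speed; a pose out of reach is approached as far as the arm can. A call with a gripper value outside its range is refused whole. "grip" is the finger opening in mm, from 0 to 85.4, set as the call begins (left out, the last holds). The fingers move at their own pace and stop on an object; "grip_force" is the grip in N (left out, the last holds). Time passes only in rows, so rows that repeat a pose let the fingers close. It gives the time, the measured TCP pose, the force and the opening at its end, in the units of the state.
- manip.get_obs(): the state, without advancing time (a new reading comes with each control period).
- manip.camera(name): name is "scene" or "top" or "wrist"; returns a dict with "frame" (420x560x3 uint8, red, green, blue), "mtx" (3x3 intrinsics, pixels), "pose" (4x4, takes a point from camera to world coordinates). Camera axes: x right, y down, z forward; pixel columns grow to the right and rows downward; lengths in m; the calibration is good to about 2 mm. A picture is of the moment at which its call begins. There is no depth.
- manip.hand_in(): hands the job in, once; it reports no verdict.
Trained networks look in a picture, given as the dict that the camera call returned (one of the last four; its "shot" number tells which), for a name from the list of things; names that differ only in an ending like _2 or _b are one class to them, and where a whole thing is asked for, a point or a joint stands for the part that bears it (a point fixed in the world has none). Each returns a list of dicts, best first, with "confidence" (0 to 1); they miss things now and then, are a little off and sometimes report something else, mostly with a low value. They report only what shows in the picture. A call takes as long as a camera call.
- manip.outline_of(picture, label): "mask" (420x560 bool, what is visible of it) and "extent" ([left, top, right, bottom] in pixels, round what is visible of it).
- manip.pinpoint(picture, label): "at" ([column, row] in pixels: a listed point, or the origin of a listed thing).
The state is a dict: "clock": time; "joint_pos": joint angles; "joint_velocities": joint speeds; "tau": joint torques, N m; "position": TCP position; "ee_rot": TCP orientation; "ft_force": force on the tool from outside, world axes, zero at the start; "torque": the same for the moment, N m; "grip_width": opening from 0.0 (shut) to 1.0 (fully open).
Only numpy, scipy, OpenCV 4.12 (cv2) and the standard library are available. Lean on these libraries where they do the work, as an engineer would, in place of code of your own. Each camera call takes 0.05 s, during which the arm holds its last target. There are 200 camera calls.

## Working session

There is one attempt and no reset: what is moved stays moved. The work goes in short steps, Python scripts to look and compute and a tool call to move; the robot and the scene stay as the last step left them, time stands still between calls to the robot, and variables do not carry over. Pictures are saved under pics/ and viewed, about 8 in all and at most 12, crops included, and the job is handed in when it is done.

Besides the shell and the picture viewer there is one more tool, called after "Emit:" in YAML: its name, and indented under it one key for each argument. jog_arm: Moves the arm, as the interface text tells. Its arguments: {"type":"object","properties":{"translation":{"type":"array"},"turn":{"type":"array"},"grip":{"type":"number"},"grip_force":{"type":"number"}},"required":["translation","turn"]}

```bash
mkdir -p pics
cat > h.py <<'E'
import numpy as np, cv2
from scipy.spatial.transform import Rotation as R
from workcell import manip
def save(p,n,crop=None,s=1):
    f=p["frame"][:,:,::-1]
    if crop: f=f[crop[1]:crop[3],crop[0]:crop[2]]
    cv2.imwrite("pics/"+n,cv2.resize(f,None,fx=s,fy=s))
def ray(p,uv):
    d=np.linalg.inv(p["mtx"])@[uv[0],uv[1],1.]
    P=np.array(p["pose"]); return P[:3,3],P[:3,:3]@d
def at_z(p,uv,z):
    o,d=ray(p,uv); return o+d*(z-o[2])/d[2]
def tri(a,b):
    A=np.zeros((3,3));v=np.zeros(3)
    for p,uv in(a,b):
        o,d=ray(p,uv);d=d/np.linalg.norm(d);M=np.eye(3)-np.outer(d,d);A+=M;v+=M@o
    return np.linalg.solve(A,v)
def obs():
    o=manip.get_obs(); q=R.from_quat(o["ee_rot"])
    m=q.as_matrix(); print("t",o["clock"],"pos",np.round(np.array(o["position"])*1000,1),"jawyaw",round(np.degrees(np.arctan2(m[1,1],m[0,1])),2),"z",m[:,2].round(3),"f",np.round(o["ft_force"],1),"grip",o["grip_width"],"j7",np.round(o["joint_pos"],2))
def rect_at(p,label,z):
    r=manip.outline_of(p,label)
    if not r: print(label,"none");return
    m=r[0]["mask"]; ys,xs=np.nonzero(m)
    pts=np.array([at_z(p,(x,y),z)[:2]*1000 for x,y in zip(xs,ys)],np.float32)
    (c,s,a)=cv2.minAreaRect(pts); b=cv2.boxPoints((c,s,a))
    e=max([b[1]-b[0],b[2]-b[1]],key=np.linalg.norm)
    print(label,"conf",round(r[0]["confidence"],2),"c",np.round(c,1),"size",np.round(s,1),"long-axis deg",round(np.degrees(np.arctan2(e[1],e[0]))%180,1))
E
python3 - <<'E'
from h import *
print("hold",manip.hold_point_z); obs()
T=manip.camera("top");S=manip.camera("scene")
print(np.round(T["pose"],3),np.round(S["pose"],3))
img=np.hstack([cv2.resize(T["frame"],None,fx=1,fy=1)])
save(T,"top1.png",s=1.42); save(S,"sc1.png",s=1.42)
for l in ["block_center","rail","timer","block_groove","pocket_meter","tape","dish","beaker"]:
    a=manip.pinpoint(T,l);b=manip.pinpoint(S,l)
    print(l,[ (np.round(x[0]["at"]),round(x[0]["confidence"],2)) if x else None for x in(a,b)], np.round(1000*tri((T,a[0]["at"]),(S,b[0]["at"])),1) if a and b else "")
rect_at(T,"block",.040);rect_at(T,"rail",.014);rect_at(T,"timer",.018)
E
```

```text
hold 0.0187
t 0.0 pos [281.1 557.8 230.5] jawyaw 63.26 z [-0.001 -0.001 -1.   ] f [ 0.3 -0.1  0.3] grip 1.0010799169432674 j7 [-1.13  0.33 -0.06  1.46  0.02  1.35 -0.09]
[[-0.015 -0.998  0.062  0.496]
 [-1.     0.014 -0.01  -0.076]
 [ 0.009 -0.062 -0.998  1.375]
 [ 0.     0.     0.     1.   ]] [[-9.930e-01  9.800e-02 -6.700e-02  6.790e-01]
 [ 1.190e-01  8.120e-01 -5.720e-01  6.290e-01]
 [-1.000e-03 -5.760e-01 -8.180e-01  1.066e+00]
 [ 0.000e+00  0.000e+00  0.000e+00  1.000e+00]]
block_center [(array([284., 267.]), 0.88), (array([342., 190.]), 0.75)] [ 438.9 -126.3   40.9]
rail [(array([207., 265.]), 0.85), (array([357., 274.]), 0.86)] [441.5  75.5  -6.7]
timer [(array([366., 265.]), 0.81), (array([330., 135.]), 0.82)] [ 432.9 -345.7   -2.3]
block_groove [(array([284., 266.]), 0.84), (array([343., 202.]), 0.93)] [ 435.8 -127.4  -10.3]
pocket_meter [(array([156., 277.]), 0.76), (array([382., 324.]), 0.77)] [414.6 205.6   6.5]
tape [(array([295., 194.]), 0.87), (array([273., 322.]), 0.18)] [ 658.2 -193.  -805.9]
dish [(array([375., 196.]), 0.83), (array([257., 132.]), 0.65)] [ 621.6 -372.3    6.1]
beaker [(array([170., 188.]), 0.73), (array([272., 320.]), 0.59)] [644.6 169.7   9.7]
block conf 0.89 c [ 437.1 -128.7] size [ 65.9 154. ] long-axis deg 170.0
rail conf 0.86 c [441.7  76. ] size [ 23.5 199.6] long-axis deg 179.5
timer conf 0.93 c [ 433.9 -339.2] size [63.7 63.5] long-axis deg 27.9
```

View pics/top1.png

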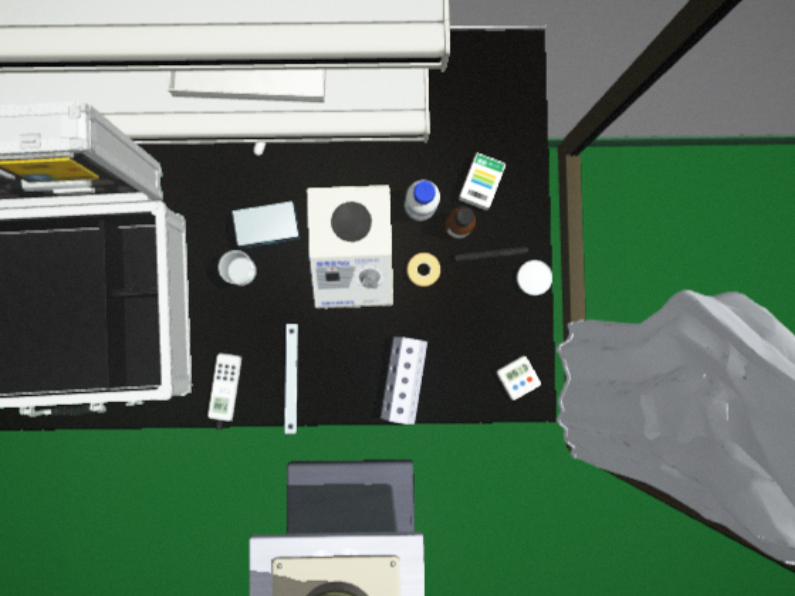

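View pics/sc1.png

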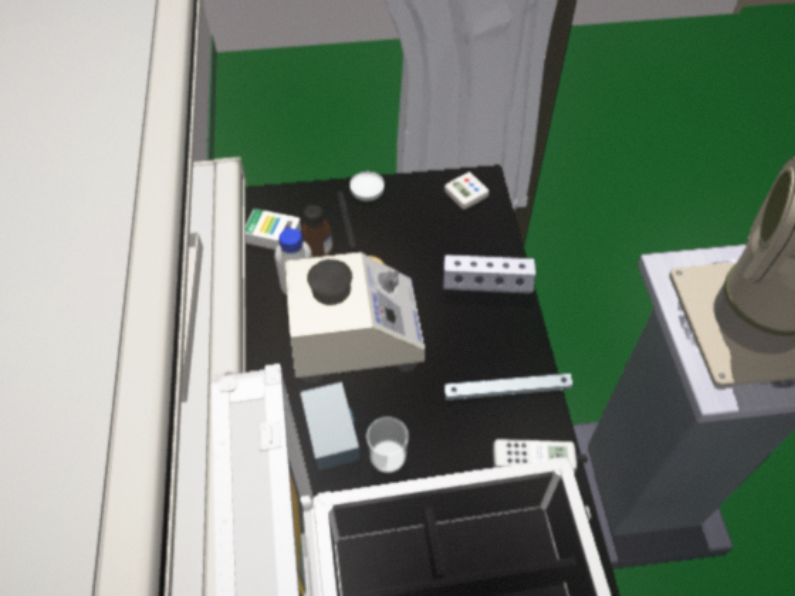

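Emit:
jog_arm:
  translation:
    - [0,-30,30]
    - [10,-70,40]
    - [20,-110,50]
    - [30,-150,50]
    - [40,-190,50]
    - [50,-230,50]
    - [60,-270,50]
    - [70,-310,50]
    - [80,-350,50]
    - [90,-390,50]
    - [100,-430,50]
    - [110,-470,50]
  turn: [0,2,4,6,8,10,12,14,16,17,17,17]

```text
clock: 2.05
position: [0.3913, 0.0861, 0.2816]
ee_rot: [0.085, 0.996, 0.001, 0.0]
ft_force: [0.7, -0.1, 0.8]
grip_width: 1.0
```

Emit:
jog_arm:
  translation:
    - [10,-40,0]
    - [20,-80,-10]
    - [30,-120,-30]
    - [40,-160,-50]
    - [50,-200,-60]
    - [50,-215,-60]
    - [50,-215,-60]
    - [50,-215,-60]
  turn: [0,0,0,0,0,0,0,0]

```text
clock: 2.72
position: [0.441, -0.1302, 0.2215]
ee_rot: [0.086, 0.996, 0.0, 0.0]
ft_force: [1.3, 0.5, 0.4]
grip_width: 0.999
```

Run:
```python
from h import *
obs()
T=manip.camera("top");W=manip.camera("wrist");S=manip.camera("scene")
save(W,"w1.png",s=1.42)
a=[manip.pinpoint(p,"block_center") for p in (T,W,S)]
for i,j,n in((0,1,"TW"),(1,2,"WS"),(0,2,"TS")):
    p=(T,W,S)
    if a[i] and a[j]: print(n,np.round(1000*tri((p[i],a[i][0]["at"]),(p[j],a[j][0]["at"])),1))
rect_at(W,"block",.045);rect_at(T,"block",.04)
print(np.round(W["pose"],3))
for p,k in((W,"W"),(T,"T")):
    r=manip.outline_of(p,"block")
    if r: print(k,r[0]["extent"])
```

```text
t 2.7167 pos [ 441.  -130.2  221.5] jawyaw 80.08 z [ 0.     0.001 -1.   ] f [1.3 0.5 0.4] grip 0.9986195311092064 j7 [-0.53 -0.08  0.7   1.92  0.05  1.28  1.55]
WS [ 432.5 -125.4   32. ]
block conf 0.88 c [ 436.8 -127.3] size [ 59.  153.5] long-axis deg 170.0
block conf 0.73 c [ 499.4 -139.3] size [61.1 21.9] long-axis deg 79.7
[[ 0.17   0.946  0.278  0.371]
 [ 0.985 -0.163 -0.047 -0.116]
 [ 0.001  0.282 -0.96   0.364]
 [ 0.     0.     0.     1.   ]]
W [252.7, 110.3, 310.3, 251.5]
T [278.8, 238.5, 298.4, 245.7]
```

View pics/w1.png

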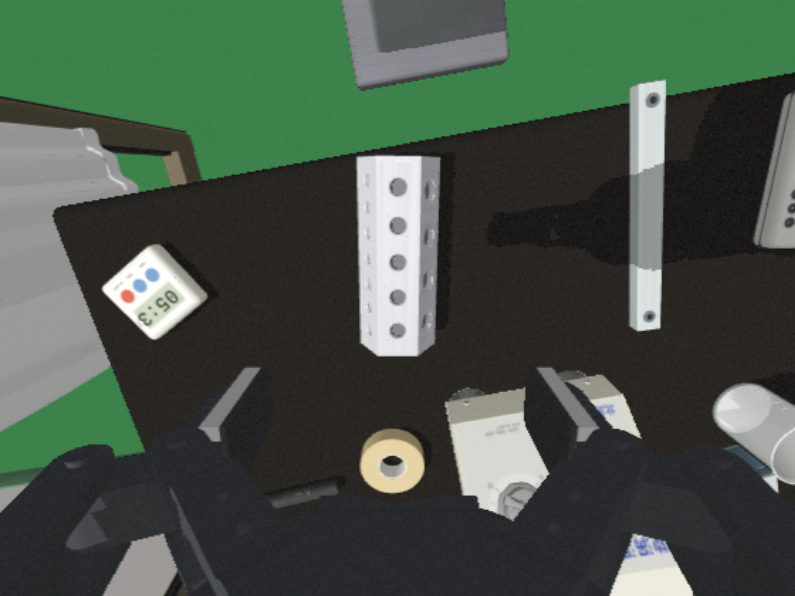

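Run:
```python
from h import *
W=manip.camera("wrist")
rect_at(W,"rail",.014)
h=[np.array(x)/1.42 for x in((398,187),(398,262),(398,331))]
P=[at_z(W,u,.054)[:2]*1000 for u in h];print(np.round(P,1),np.degrees(np.arctan2(*(P[2]-P[0])[::-1])))
print("rail ends",[np.round(at_z(W,np.array(u)/1.42,.014)*1000,1) for u in((653,100),(650,317))])
print("base near corners",[np.round(at_z(W,np.array(u)/1.42,.027)*1000,1) for u in((358,157),(439,157),(359,345),(436,345))])
```

```text
rail conf 0.65 c [439.6  76.7] size [ 27.6 198.9] long-axis deg 179.0
[[ 382.  -117.6]
 [ 435.  -126.6]
 [ 488.7 -135.8]] -9.685202084267669
rail ends [array([353.1,  82.3,  14. ]), array([527.9,  79.3,  14. ])]
base near corners [array([ 356.3, -143.6,   27. ]), array([366.6, -83.7,  27. ]), array([ 505.9, -172.3,   27. ]), array([ 516.9, -107.7,   27. ])]
```

Emit:
jog_arm:
  translation:
    - [-5.5,3.5,-30]
    - [-5.5,3.5,-65]
    - [-5.5,3.5,-100]
    - [-5.5,3.5,-135]
    - [-5.5,3.5,-165]
    - [-5.5,3.5,-190]
    - [-5.5,3.5,-205]
    - [-5.5,3.5,-215]
    - [-5.5,3.5,-215]
    - [-5.5,3.5,-215]
  turn: [0,0,0,0,0,0,0,0,0,0]

```text
clock: 4.15
position: [0.4359, -0.1255, 0.0069]
ee_rot: [0.085, 0.996, 0.0, 0.0]
ft_force: [-0.4, 0.1, -1.0]
grip_width: 1.003
```

Emit:
jog_arm:
  translation:
    - [0,0,0]
    - [0,0,0]
    - [0,0,0]
    - [0,0,0]
  turn: [0,0,0,0]
  grip: 66
  grip_force: 20

```text
clock: 4.48
position: [0.4368, -0.1261, 0.0079]
ee_rot: [0.085, 0.996, 0.0, 0.001]
ft_force: [-0.1, -3.8, 4.2]
grip_width: 0.771
```

Emit:
jog_arm:
  translation:
    - [0,0,0]
    - [0,0,0]
    - [0,0,0]
    - [0,0,0]
  turn: [0,0,0,0]
  grip: 62

```text
clock: 4.82
position: [0.4369, -0.1271, 0.0083]
ee_rot: [0.085, 0.996, -0.0, 0.002]
ft_force: [-1.6, -6.3, 2.6]
grip_width: 0.731
```

Run:
```python
from h import *
obs();W=manip.camera("wrist");save(W,"w2.png",crop=(130,80,430,380),s=2)
```

```text
t 4.8167 pos [ 436.9 -127.1    8.3] jawyaw 80.2 z [ 0.004 -0.001 -1.   ] f [-1.6 -6.3  2.6] grip 0.7305479910666534 j7 [-0.45  0.27  0.7   2.15 -0.25  0.79  1.8 ]
```

View pics/w2.png

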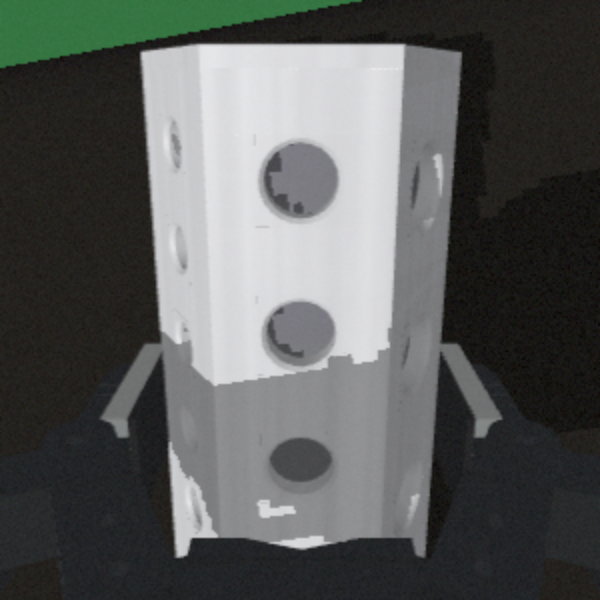

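Emit:
jog_arm:
  translation:
    - [0.2,1,0]
    - [0.3,1.5,0]
    - [0.3,1.8,0]
    - [0.5,2.7,1.5]
    - [0.7,3.8,3.2]
    - [0.8,4.8,4.8]
    - [1,5.6,6.2]
    - [1,5.6,6.2]
  turn: [0,0,0,0,0,0,0,0]
  grip: 65

```text
clock: 5.53
position: [0.438, -0.1215, 0.0148]
ee_rot: [0.085, 0.996, -0.0, 0.002]
ft_force: [-1.1, -5.1, 2.9]
grip_width: 0.762
```

Run:
```python
from h import *
obs();W=manip.camera("wrist");save(W,"w3.png",crop=(130,80,430,380),s=1.3)
```

```text
t 5.5333 pos [ 438.  -121.5   14.8] jawyaw 80.2 z [ 0.004 -0.001 -1.   ] f [-1.1 -5.1  2.9] grip 0.7620604169296047 j7 [-0.47  0.26  0.7   2.15 -0.23  0.81  1.78]
```

View pics/w3.png

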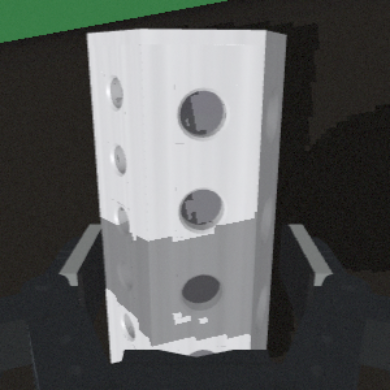

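Emit:
jog_arm:
  translation:
    - [0.1,0.5,1.5]
    - [0.3,1.6,3.2]
    - [0.5,3.1,5]
    - [0.5,3.1,5]
  turn: [0,0,0,0]
  grip: 62.5

```text
clock: 5.92
position: [0.4386, -0.1179, 0.0199]
ee_rot: [0.085, 0.996, 0.0, 0.002]
ft_force: [-1.1, -2.7, 1.7]
grip_width: 0.732
```

Emit:
jog_arm:
  translation:
    - [0.1,0.8,1.5]
    - [0.3,2,3]
    - [0.6,3.6,4.4]
    - [0.6,3.6,4.4]
  turn: [0,0,0,0]
  grip: 60

```text
clock: 6.25
position: [0.4395, -0.1136, 0.0245]
ee_rot: [0.085, 0.996, 0.0, 0.002]
ft_force: [-0.5, -1.4, 0.3]
grip_width: 0.704
```

Run:
```python
from h import *
obs();W=manip.camera("wrist");save(W,"w4.png",crop=(130,80,430,380),s=1.3)
```

```text
t 6.25 pos [ 439.5 -113.6   24.5] jawyaw 80.27 z [ 0.004  0.    -1.   ] f [-0.5 -1.4  0.3] grip 0.704076199896374 j7 [-0.49  0.23  0.71  2.14 -0.21  0.83  1.74]
```

View pics/w4.png

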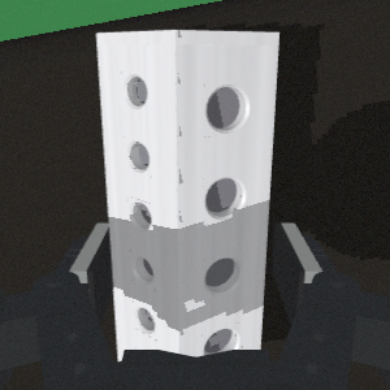

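Emit:
jog_arm:
  translation:
    - [0.1,0.6,1]
    - [0.3,1.5,2]
    - [0.4,2.5,2.8]
    - [0.4,2.5,2.8]
  turn: [0,0,0,0]
  grip: 57.5

```text
clock: 6.63
position: [0.4398, -0.1107, 0.0272]
ee_rot: [0.085, 0.996, 0.0, 0.002]
ft_force: [-0.5, -0.5, 0.3]
grip_width: 0.672
```

Emit:
jog_arm:
  translation:
    - [0.1,0.7,0.8]
    - [0.2,1.3,1.5]
    - [0.2,1.3,1.5]
  turn: [0,0,0]
  grip: 55.5

```text
clock: 6.88
position: [0.4401, -0.1091, 0.0288]
ee_rot: [0.084, 0.996, 0.001, 0.002]
ft_force: [0.3, 0.4, 0.2]
grip_width: 0.653
```

Emit:
jog_arm:
  translation:
    - [0,0,0]
    - [0,0,0]
    - [0,0,0]
  turn: [0,0,0]
  grip: 53.5

```text
clock: 7.13
position: [0.4401, -0.1091, 0.0289]
ee_rot: [0.084, 0.996, 0.001, 0.002]
ft_force: [-1.3, 1.2, 4.5]
grip_width: 0.63
```

Emit:
jog_arm:
  translation:
    - [0.1,0.8,0]
    - [0.3,1.8,-0.5]
    - [0.5,3,-1]
    - [0.5,3,-1]
  turn: [0,0,0,0]
  grip: 56

```text
clock: 7.47
position: [0.4406, -0.1057, 0.0277]
ee_rot: [0.084, 0.996, 0.001, 0.002]
ft_force: [-0.1, 1.3, -0.2]
grip_width: 0.656
```

Emit:
jog_arm:
  translation:
    - [0,0.2,-1]
    - [0.1,0.5,-2]
    - [0.2,1,-3.2]
    - [0.2,1,-3.2]
  turn: [0,0,0,0]
  grip: 58.6

```text
clock: 7.8
position: [0.4412, -0.1041, 0.0245]
ee_rot: [0.084, 0.996, 0.001, 0.002]
ft_force: [0.7, 3.8, 3.8]
grip_width: 0.686
```

Run:
```python
from h import *
obs();W=manip.camera("wrist");save(W,"w5.png",crop=(130,80,430,380),s=1.3)
```

```text
t 7.8 pos [ 441.2 -104.1   24.5] jawyaw 80.37 z [ 0.004  0.002 -1.   ] f [0.7 3.8 3.8] grip 0.6862458278720696 j7 [-0.51  0.23  0.7   2.14 -0.21  0.83  1.72]
```

View pics/w5.png

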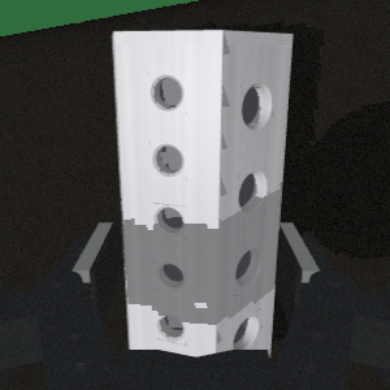

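Emit:
jog_arm:
  translation:
    - [0.1,0.7,-1]
    - [0.3,1.8,-2.4]
    - [0.4,2.8,-3.6]
    - [0.6,3.6,-4.4]
    - [0.6,3.6,-4.4]
  turn: [0,0,0,0,0]
  grip: 61.3

```text
clock: 8.27
position: [0.4418, -0.1005, 0.02]
ee_rot: [0.084, 0.996, 0.001, 0.002]
ft_force: [1.1, 2.5, 0.2]
grip_width: 0.722
```

Emit:
jog_arm:
  translation:
    - [0.1,0.7,-1.2]
    - [0.3,1.8,-2.6]
    - [0.4,2.7,-4]
    - [0.6,3.4,-4.9]
    - [0.6,3.4,-4.9]
  turn: [0,0,0,0,0]
  grip: 63.3

```text
clock: 8.68
position: [0.4422, -0.0969, 0.0148]
ee_rot: [0.084, 0.996, 0.001, 0.002]
ft_force: [-0.0, 2.0, -1.0]
grip_width: 0.743
```

Emit:
jog_arm:
  translation:
    - [0.1,0.7,-1.2]
    - [0.3,1.8,-2.6]
    - [0.4,2.7,-4]
    - [0.6,3.6,-5.5]
    - [0.6,4,-6.3]
    - [0.6,4,-6.3]
  turn: [0,0,0,0,0,0]
  grip: 65

```text
clock: 9.18
position: [0.4427, -0.0938, 0.0085]
ee_rot: [0.084, 0.996, 0.0, 0.002]
ft_force: [0.0, -4.3, 2.1]
grip_width: 0.761
```

Run:
```python
from h import *
obs();W=manip.camera("wrist");save(W,"w6.png",crop=(130,80,430,380),s=1.3)
```

```text
t 9.1833 pos [442.7 -93.8   8.5] jawyaw 80.35 z [ 0.004  0.    -1.   ] f [ 0.  -4.3  2.1] grip 0.7605929869742215 j7 [-0.51  0.26  0.68  2.15 -0.24  0.79  1.72]
```

View pics/w6.png

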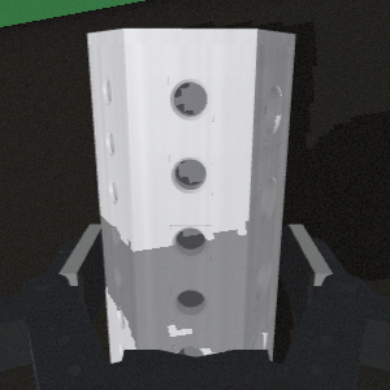

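Emit:
jog_arm:
  translation:
    - [-0.2,-1,0]
    - [-0.2,-1.2,-0.5]
    - [-0.2,-1.2,-0.5]
  turn: [0,0,0]
  grip: 66

```text
clock: 9.48
position: [0.4424, -0.0947, 0.0079]
ee_rot: [0.084, 0.996, 0.001, 0.002]
ft_force: [0.0, 0.4, 0.7]
grip_width: 0.773
```

Emit:
jog_arm:
  translation:
    - [0,0,0]
    - [0,0,0]
    - [0,0,0]
  turn: [0,0,0]
  grip: 62

```text
clock: 9.73
position: [0.4425, -0.0952, 0.008]
ee_rot: [0.084, 0.996, 0.0, 0.002]
ft_force: [-1.6, -5.4, 3.5]
grip_width: 0.727
```

Emit:
jog_arm:
  translation:
    - [0.2,1,0]
    - [0.3,1.5,0]
    - [0.3,1.8,0]
    - [0.5,2.7,1.5]
    - [0.7,3.8,3.2]
    - [0.8,4.8,4.8]
    - [1,5.6,6.2]
    - [1,5.6,6.2]
  turn: [0,0,0,0,0,0,0,0]
  grip: 65

```text
clock: 10.4
position: [0.4434, -0.0893, 0.0144]
ee_rot: [0.084, 0.996, 0.0, 0.002]
ft_force: [-0.9, -4.0, 1.4]
grip_width: 0.762
```

Emit:
jog_arm:
  translation:
    - [0.1,0.5,1.5]
    - [0.3,1.6,3.2]
    - [0.5,3.1,5]
    - [0.5,3.1,5]
  turn: [0,0,0,0]
  grip: 62.5

```text
clock: 10.73
position: [0.4441, -0.0856, 0.0196]
ee_rot: [0.084, 0.996, 0.001, 0.002]
ft_force: [-0.7, -2.4, 1.8]
grip_width: 0.735
```

Emit:
jog_arm:
  translation:
    - [0.1,0.8,1.5]
    - [0.3,2,3]
    - [0.6,3.6,4.4]
    - [0.6,3.6,4.4]
  turn: [0,0,0,0]
  grip: 60

```text
clock: 11.07
position: [0.445, -0.0812, 0.0243]
ee_rot: [0.083, 0.997, 0.001, 0.002]
ft_force: [-0.4, -1.5, 0.6]
grip_width: 0.704
```

Emit:
jog_arm:
  translation:
    - [0.1,0.6,1]
    - [0.3,1.5,2]
    - [0.4,2.5,2.8]
    - [0.4,2.5,2.8]
  turn: [0,0,0,0]
  grip: 57.5

```text
clock: 11.4
position: [0.4455, -0.0783, 0.0271]
ee_rot: [0.083, 0.997, 0.001, 0.002]
ft_force: [1.1, 0.1, -0.2]
grip_width: 0.674
```

Emit:
jog_arm:
  translation:
    - [0.1,0.7,0.8]
    - [0.2,1.2,1.5]
    - [0.2,1.2,1.5]
  turn: [0,0,0]
  grip: 55.5

```text
clock: 11.65
position: [0.4457, -0.0769, 0.0287]
ee_rot: [0.083, 0.997, 0.001, 0.002]
ft_force: [1.1, 0.5, 0.1]
grip_width: 0.653
```

Emit:
jog_arm:
  translation:
    - [0,0,0]
    - [0,0,0]
    - [0,0,0]
  turn: [0,0,0]
  grip: 53.5

```text
clock: 11.9
position: [0.4458, -0.0768, 0.0289]
ee_rot: [0.083, 0.997, 0.001, 0.002]
ft_force: [-1.8, 1.4, 5.8]
grip_width: 0.632
```

Emit:
jog_arm:
  translation:
    - [0.1,0.8,0]
    - [0.3,1.8,-0.5]
    - [0.5,3,-1]
    - [0.5,3,-1]
  turn: [0,0,0,0]
  grip: 56

```text
clock: 12.23
position: [0.4463, -0.0737, 0.0277]
ee_rot: [0.083, 0.997, 0.001, 0.002]
ft_force: [-0.6, 0.1, 0.3]
grip_width: 0.657
```

Emit:
jog_arm:
  translation:
    - [0,0.2,-1]
    - [0.1,0.5,-2]
    - [0.2,1,-3.2]
    - [0.2,1,-3.2]
  turn: [0,0,0,0]
  grip: 58.6

```text
clock: 12.57
position: [0.4468, -0.0714, 0.0245]
ee_rot: [0.083, 0.997, 0.002, 0.002]
ft_force: [-0.0, 5.3, 3.9]
grip_width: 0.688
```

Emit:
jog_arm:
  translation:
    - [0.1,0.7,-1]
    - [0.3,1.8,-2.4]
    - [0.4,2.8,-3.6]
    - [0.6,3.6,-4.4]
    - [0.6,3.6,-4.4]
  turn: [0,0,0,0,0]
  grip: 61.3

```text
clock: 12.98
position: [0.4475, -0.0677, 0.02]
ee_rot: [0.082, 0.997, 0.002, 0.002]
ft_force: [1.7, 2.4, 1.1]
grip_width: 0.716
```

Emit:
jog_arm:
  translation:
    - [0.1,0.7,-1.2]
    - [0.3,1.8,-2.6]
    - [0.4,2.7,-4]
    - [0.6,3.4,-4.9]
    - [0.6,3.4,-4.9]
  turn: [0,0,0,0,0]
  grip: 63.3

```text
clock: 13.4
position: [0.4478, -0.0644, 0.0148]
ee_rot: [0.082, 0.997, 0.002, 0.002]
ft_force: [-0.2, 1.4, -1.0]
grip_width: 0.742
```

Emit:
jog_arm:
  translation:
    - [0.1,0.7,-1.2]
    - [0.3,1.7,-2.6]
    - [0.4,2.5,-4]
    - [0.5,3,-5.5]
    - [0.5,3.2,-6.5]
    - [0.5,3.2,-6.5]
  turn: [0,0,0,0,0,0]
  grip: 65

```text
clock: 13.9
position: [0.4484, -0.0623, 0.0083]
ee_rot: [0.083, 0.997, 0.001, 0.002]
ft_force: [-1.2, -4.3, 2.6]
grip_width: 0.76
```

Run:
```python
from h import *
obs();W=manip.camera("wrist");save(W,"w7.png",crop=(130,80,430,380),s=1.3)
```

```text
t 13.9 pos [448.4 -62.3   8.3] jawyaw 80.49 z [ 0.004  0.002 -1.   ] f [-1.2 -4.3  2.6] grip 0.7595959466494746 j7 [-0.57  0.26  0.66  2.15 -0.23  0.79  1.65]
```

View pics/w7.png

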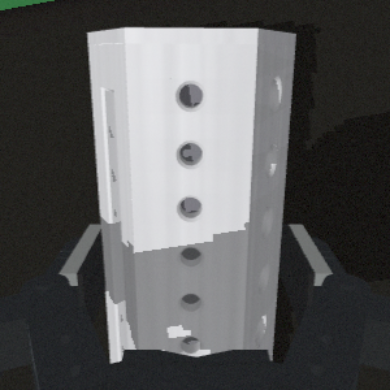

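Emit:
jog_arm:
  translation:
    - [-0.2,-1,0]
    - [-0.2,-1.2,-0.3]
    - [-0.2,-1.2,-0.3]
  turn: [0,0,0]
  grip: 66

```text
clock: 14.2
position: [0.4481, -0.0633, 0.0078]
ee_rot: [0.083, 0.997, 0.001, 0.002]
ft_force: [0.2, -0.5, 0.1]
grip_width: 0.77
```

Emit:
jog_arm:
  translation:
    - [0,0,0]
    - [0,0,0]
    - [0,0,0]
  turn: [0,0,0]
  grip: 62

```text
clock: 14.45
position: [0.448, -0.0638, 0.0079]
ee_rot: [0.083, 0.997, 0.001, 0.002]
ft_force: [-1.5, -3.6, 3.3]
grip_width: 0.729
```

Emit:
jog_arm:
  translation:
    - [0.2,1,0]
    - [0.3,1.5,0]
    - [0.3,1.8,0]
    - [0.5,2.7,1.5]
    - [0.7,3.8,3.2]
    - [0.8,4.8,4.8]
    - [1,5.6,6.2]
    - [1,5.6,6.2]
  turn: [0,0,0,0,0,0,0,0]
  grip: 65

```text
clock: 15.12
position: [0.4491, -0.0579, 0.0143]
ee_rot: [0.083, 0.997, 0.001, 0.002]
ft_force: [-0.4, -3.8, 1.2]
grip_width: 0.764
```

Emit:
jog_arm:
  translation:
    - [0.1,0.5,1.5]
    - [0.3,1.6,3.2]
    - [0.5,3.1,5]
    - [0.5,3.1,5]
  turn: [0,0,0,0]
  grip: 62.5

```text
clock: 15.45
position: [0.4497, -0.0542, 0.0196]
ee_rot: [0.083, 0.997, 0.001, 0.002]
ft_force: [-1.1, -3.0, 1.6]
grip_width: 0.734
```

Emit:
jog_arm:
  translation:
    - [0.1,0.8,1.5]
    - [0.3,2,3]
    - [0.6,3.6,4.4]
    - [0.6,3.6,4.4]
  turn: [0,0,0,0]
  grip: 60

```text
clock: 15.78
position: [0.4506, -0.0498, 0.0242]
ee_rot: [0.082, 0.997, 0.002, 0.002]
ft_force: [0.3, -1.5, 0.5]
grip_width: 0.706
```

Emit:
jog_arm:
  translation:
    - [0.1,0.6,1]
    - [0.3,1.5,2]
    - [0.4,2.5,2.8]
    - [0.4,2.5,2.8]
  turn: [0,0,0,0]
  grip: 57.5

```text
clock: 16.12
position: [0.4511, -0.0468, 0.0272]
ee_rot: [0.082, 0.997, 0.002, 0.002]
ft_force: [0.4, 0.3, -0.1]
grip_width: 0.671
```

Emit:
jog_arm:
  translation:
    - [0.1,0.7,0.8]
    - [0.2,1.2,1.5]
    - [0.2,1.2,1.5]
  turn: [0,0,0]
  grip: 55.5

```text
clock: 16.37
position: [0.4514, -0.0453, 0.0287]
ee_rot: [0.082, 0.997, 0.002, 0.002]
ft_force: [-0.1, 0.8, -0.3]
grip_width: 0.651
```

Emit:
jog_arm:
  translation:
    - [0,0,0]
    - [0,0,0]
    - [0,0,0]
  turn: [0,0,0]
  grip: 53.5

```text
clock: 16.62
position: [0.4514, -0.0453, 0.0289]
ee_rot: [0.082, 0.997, 0.002, 0.002]
ft_force: [-2.3, 0.9, 5.7]
grip_width: 0.635
```

Emit:
jog_arm:
  translation:
    - [0.1,0.8,0]
    - [0.3,1.8,-0.5]
    - [0.5,3,-1]
    - [0.5,3,-1]
  turn: [0,0,0,0]
  grip: 56

```text
clock: 16.95
position: [0.4519, -0.0421, 0.0277]
ee_rot: [0.082, 0.997, 0.002, 0.002]
ft_force: [0.1, 1.2, -0.2]
grip_width: 0.656
```

Emit:
jog_arm:
  translation:
    - [0,0.2,-1]
    - [0.1,0.5,-2]
    - [0.2,1,-3.2]
    - [0.2,1,-3.2]
  turn: [0,0,0,0]
  grip: 58.6

```text
clock: 17.28
position: [0.4525, -0.0403, 0.0245]
ee_rot: [0.081, 0.997, 0.002, 0.002]
ft_force: [-0.0, 4.6, 4.3]
grip_width: 0.686
```

Emit:
jog_arm:
  translation:
    - [0.1,0.7,-1]
    - [0.3,1.8,-2.4]
    - [0.4,2.8,-3.6]
    - [0.6,3.6,-4.4]
    - [0.6,3.6,-4.4]
  turn: [0,0,0,0,0]
  grip: 61.3

```text
clock: 17.7
position: [0.453, -0.0367, 0.0199]
ee_rot: [0.081, 0.997, 0.002, 0.002]
ft_force: [0.3, 2.1, 0.1]
grip_width: 0.718
```

Emit:
jog_arm:
  translation:
    - [0.1,0.7,-1.2]
    - [0.3,1.8,-2.6]
    - [0.4,2.7,-4]
    - [0.6,3.4,-4.9]
    - [0.6,3.4,-4.9]
  turn: [0,0,0,0,0]
  grip: 63.3

```text
clock: 18.12
position: [0.4534, -0.0331, 0.0147]
ee_rot: [0.081, 0.997, 0.002, 0.002]
ft_force: [0.7, 1.8, -0.3]
grip_width: 0.74
```

Emit:
jog_arm:
  translation:
    - [0.1,0.7,-1.2]
    - [0.3,1.7,-2.6]
    - [0.4,2.5,-4]
    - [0.5,3,-5.5]
    - [0.5,3.2,-6.5]
    - [0.5,3.2,-6.5]
  turn: [0,0,0,0,0,0]
  grip: 65

```text
clock: 18.62
position: [0.4539, -0.0306, 0.0081]
ee_rot: [0.082, 0.997, 0.002, 0.002]
ft_force: [-0.3, -4.0, 1.0]
grip_width: 0.759
```

Emit:
jog_arm:
  translation:
    - [-0.2,-1,0]
    - [-0.2,-1.2,3]
    - [-0.2,-1.2,6]
    - [-0.2,-1.2,9]
    - [-0.2,-1.2,9]
  turn: [0,0,0,0,0]
  grip: 70

```text
clock: 19.03
position: [0.4542, -0.0315, 0.0178]
ee_rot: [0.081, 0.997, 0.002, 0.003]
ft_force: [0.4, 0.2, 0.0]
grip_width: 0.818
```

Run:
```python
from h import *
obs();W=manip.camera("wrist");save(W,"w8.png",s=1.2)
rect_at(W,"rail",.014); rect_at(W,"block",.045)
r=manip.pinpoint(W,"rail");g=manip.pinpoint(W,"block_groove")
print(r and (r[0]["confidence"],np.round(at_z(W,r[0]["at"],0)*1000,1)), g and (g[0]["confidence"],np.round(at_z(W,g[0]["at"],.054)*1000,1)))
```

```text
t 19.0333 pos [454.2 -31.5  17.8] jawyaw 80.65 z [ 0.005  0.004 -1.   ] f [0.4 0.2 0. ] grip 0.8175999344722777 j7 [-0.62  0.24  0.65  2.14 -0.21  0.81  1.57]
rail conf 0.7 c [431.1  75.9] size [ 27.2 164.8] long-axis deg 179.0
block conf 0.67 c [432.7 -28. ] size [ 54.6 113. ] long-axis deg 170.4
[] (0.74, array([451.6, -30.5,  54. ]))
```

View pics/w8.png

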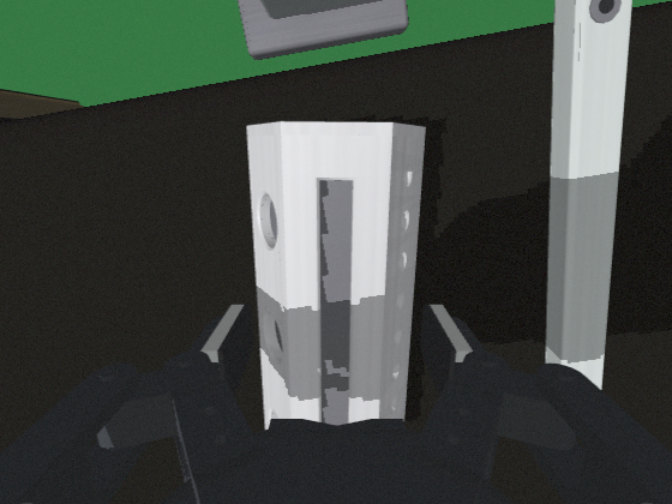

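Run:
```python
from h import *
W=manip.camera("wrist");o=manip.get_obs();m=R.from_quat(o["ee_rot"]).as_matrix();t=np.array(o["position"]);w=o["grip_width"]*.0854/2
for uv,s in(((244,305),-1),((430,305),1),((214,358),-1),((460,355),1)):
    c,d=ray(W,np.array(uv)/1.2); 
    for sg in((s,-s)):
        k=(sg*w-(c-t)@m[:,1])/(d@m[:,1])
        if k>0: P=m.T@(c+k*d-t)*1000; print(uv,np.round(P,1))
# rail edges near face lines
r=manip.outline_of(W,"rail")[0]["mask"]; 
for row in (60,120,180,230,270):
    xs=np.nonzero(r[row])[0]
    if len(xs): print(row,[np.round(at_z(W,(x,row),.014)[:2]*1000,1) for x in(xs[0],xs[-1]+1)])
```

```text
(244, 305) [ 11.9 -35.  -14.8]
(430, 305) [ 15.   35.  -21.3]
(214, 358) [ 11.7 -35.  -50.5]
(460, 355) [ 15.3  35.  -54.6]
60 [array([371.1,  63.6]), array([375.5,  90.6])]
120 [array([396.8,  63.3]), array([401.2,  90. ])]
180 [array([425.4,  63.1]), array([429.8,  89.8])]
230 [array([451.8,  62.2]), array([456.3,  89.3])]
270 [array([474.9,  61.2]), array([479.5,  88.9])]
```

Emit:
jog_arm:
  translation:
    - [0,0,-4]
    - [0,0,-7]
    - [0,0,-7]
  turn: [0,0,0]

```text
clock: 19.63
position: [0.4531, -0.0318, 0.0092]
ee_rot: [0.082, 0.997, 0.002, 0.001]
ft_force: [-0.7, 0.5, 0.5]
grip_width: 0.821
```

Emit:
jog_arm:
  translation:
    - [0,0,0]
    - [0,0,0]
    - [0,0,0]
    - [0,0,0]
  turn: [0,0,0,0]
  grip: 61
  grip_force: 40

```text
clock: 19.97
position: [0.453, -0.032, 0.0093]
ee_rot: [0.082, 0.997, 0.001, 0.001]
ft_force: [-2.0, -1.7, 4.7]
grip_width: 0.718
```

Emit:
jog_arm:
  translation:
    - [0,1,0.5]
    - [0,4,0.5]
    - [-1,10,0.5]
    - [-2,17,0.5]
    - [-4,24,0.5]
    - [-5,31,0.5]
    - [-7,38,0.5]
    - [-8,45,0.5]
    - [-10,52,0.5]
    - [-11,57,0.5]
    - [-11,60,0.5]
    - [-11,60,0.5]
  turn: [0,0.5,1.5,2.5,3.5,4.5,5.5,6.5,7.5,8.4,8.4,8.4]

```text
clock: 20.97
position: [0.442, 0.0287, 0.0099]
ee_rot: [0.008, 1.0, 0.002, 0.001]
ft_force: [0.1, -0.4, -7.4]
grip_width: 0.716
```

Run:
```python
from h import *
obs();W=manip.camera("wrist");save(W,"w9.png",s=1.2)
g=manip.pinpoint(W,"block_groove");print(g and (g[0]["confidence"],np.round(at_z(W,g[0]["at"],.054)*1000,1)))
```

```text
t 20.9667 pos [442.   28.7   9.9] jawyaw 89.08 z [ 0.003  0.003 -1.   ] f [ 0.1 -0.4 -7.4] grip 0.715959095566172 j7 [-0.71  0.23  0.59  2.17 -0.18  0.79  1.55]
(0.89, array([440.6,  29. ,  54. ]))
```

View pics/w9.png

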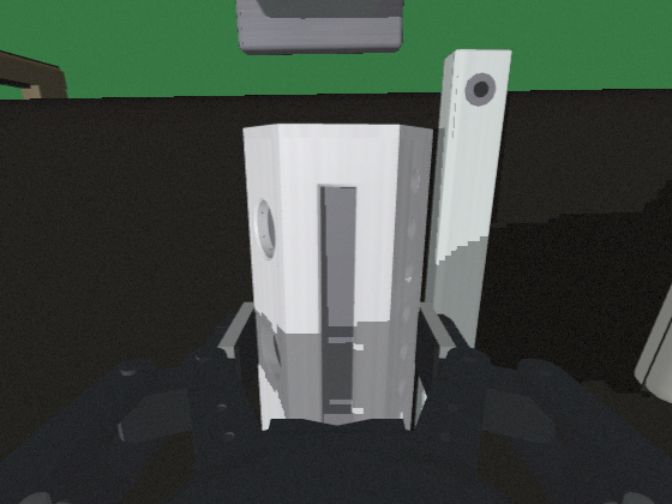

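Run:
```python
from h import *
W=manip.camera("wrist")
print("screw",np.round(at_z(W,np.array((481,90))/1.2,.014)*1000,1))
for uv in((457,51),(511,52),(487,237),(474,345),(439,262)): print(uv,np.round(at_z(W,np.array(uv)/1.2,.014)*1000,1))
for uv in((278,125),(398,125),(278,330),(388,320)): print("top edge",uv,np.round(at_z(W,np.array(uv)/1.2,.054)*1000,1))
T=manip.camera("top");r=manip.outline_of(T,"rail")[0]["mask"]
for row in range(232,304,8):
    xs=np.nonzero(r[row])[0]
    if len(xs): print(row,[np.round(at_z(T,(x,row),.014)[:2]*1000,1) for x in(xs[0]-.5,xs[-1]+.5)])
```

```text
screw [353.2  81.   14. ]
(457, 51) [340.7  71.6  14. ]
(511, 52) [341.3  90.2  14. ]
(487, 237) [406.9  88.6  14. ]
(474, 345) [455.2  87.9  14. ]
(439, 262) [417.   70.3  14. ]
top edge (278, 125) [365.6  14.6  54. ]
top edge (398, 125) [366.1  45.5  54. ]
top edge (278, 330) [424.4  10.9  54. ]
top edge (388, 320) [421.7  44.2  54. ]
232 [array([531.2,  85.8]), array([530.9,  67.5])]
240 [array([510.3,  85.9]), array([510. ,  65.1])]
248 [array([489.5,  86.1]), array([489.2,  67.8])]
```

Emit:
jog_arm:
  translation:
    - [0,1,-0.7]
    - [0,3,-0.7]
    - [0,5,-0.7]
    - [0,7,-0.7]
    - [0,8,-0.7]
    - [0,9,-0.7]
    - [0,9,-0.7]
  turn: [0,0,0,0,0,0,0]

```text
clock: 21.8
position: [0.4425, 0.0364, 0.0094]
ee_rot: [0.009, 1.0, 0.001, 0.002]
ft_force: [0.8, -5.4, 0.7]
grip_width: 0.719
```

Emit:
jog_arm:
  translation:
    - [0,1,0.1]
    - [0,2.5,0.1]
    - [0,4,0.1]
    - [0,5,0.1]
    - [0,5.5,0.1]
    - [0,5.5,0.1]
  turn: [0,0,0,0,0,0]

```text
clock: 22.3
position: [0.4424, 0.0422, 0.0094]
ee_rot: [0.009, 1.0, 0.001, 0.002]
ft_force: [-0.1, -1.8, -3.4]
grip_width: 0.716
```

Emit:
jog_arm:
  translation:
    - [0,0.5,0.1]
    - [0,1,0.1]
    - [0,1.5,0.1]
    - [0,2,0.1]
    - [0,2,0.1]
  turn: [0,0,0,0,0]

```text
clock: 22.72
position: [0.4423, 0.0445, 0.0094]
ee_rot: [0.009, 1.0, 0.002, 0.001]
ft_force: [-0.5, -0.5, -5.7]
grip_width: 0.718
```

Emit:
jog_arm:
  translation:
    - [0,0.4,0]
    - [0,0.8,0]
    - [0,1.2,0]
    - [0,1.5,0]
    - [0,1.5,0]
  turn: [0,0,0,0,0]

```text
clock: 23.13
position: [0.4423, 0.0454, 0.0094]
ee_rot: [0.009, 1.0, 0.001, 0.001]
ft_force: [0.5, -4.7, -3.5]
grip_width: 0.718
```

Emit:
jog_arm:
  translation:
    - [0,0.4,-0.2]
    - [0,0.8,-0.2]
    - [0,1.2,-0.2]
    - [0,1.2,-0.2]
  turn: [0,0,0,0]

```text
clock: 23.47
position: [0.4423, 0.0455, 0.0094]
ee_rot: [0.009, 1.0, 0.001, 0.001]
ft_force: [-1.4, -7.6, 1.4]
grip_width: 0.718
```

Emit:
jog_arm:
  translation:
    - [0,0.8,-0.1]
    - [0,1.5,-0.1]
    - [0,2,-0.1]
    - [0,2,-0.1]
  turn: [0,0,0,0]

```text
clock: 23.8
position: [0.4423, 0.0456, 0.0094]
ee_rot: [0.01, 1.0, -0.0, 0.001]
ft_force: [-1.8, -11.5, 2.7]
grip_width: 0.719
```

Run:
```python
from h import *
obs();print("torque",np.round(manip.get_obs()["torque"],2))
W=manip.camera("wrist")
for l,z in(("block_groove",.054),("block_center",.027)):
    g=manip.pinpoint(W,l);print(l,g and (g[0]["confidence"],np.round(at_z(W,g[0]["at"],z)*1000,1)))
```

```text
t 23.8 pos [442.3  45.6   9.4] jawyaw 88.88 z [ 0.002 -0.001 -1.   ] f [ -1.8 -11.5   2.7] grip 0.7191098250312441 j7 [-0.74  0.23  0.58  2.17 -0.18  0.79  1.5 ]
torque [-2.59  0.33  0.27]
block_groove (0.63, array([441. ,  45.9,  54. ]))
block_center (0.62, array([438.4,  46.8,  27. ]))
```

Emit:
jog_arm:
  translation:
    - [0,1,0]
    - [0,2,0]
    - [0,2,0]
    - [0,2,0]
  turn: [0,0,0,0]
  grip_force: 20

```text
clock: 24.28
position: [0.4423, 0.0456, 0.0094]
ee_rot: [0.01, 1.0, -0.001, 0.001]
ft_force: [-0.9, -12.9, 1.3]
grip_width: 0.72
```

Run:
```python
from h import *
obs();print("torque",np.round(manip.get_obs()["torque"],2))
```

```text
t 24.2833 pos [442.3  45.6   9.4] jawyaw 88.82 z [ 0.002 -0.003 -1.   ] f [ -0.9 -12.9   1.3] grip 0.720340354214555 j7 [-0.74  0.23  0.58  2.17 -0.17  0.79  1.5 ]
torque [-2.59  0.22  0.32]
```

Emit:
jog_arm:
  translation:
    - [0,1.2,0]
    - [0,1.2,0]
  turn: [0,0]

```text
clock: 24.45
position: [0.4423, 0.0455, 0.0095]
ee_rot: [0.011, 1.0, -0.002, 0.001]
ft_force: [-1.4, -9.4, -2.1]
grip_width: 0.718
```

Emit:
jog_arm:
  translation:
    - [0,0,0]
    - [0,0,0]
    - [0,0,0]
  turn: [0,0,0]
  grip: 64.5

```text
clock: 24.7
position: [0.4428, 0.0462, 0.0098]
ee_rot: [0.01, 1.0, -0.002, 0.001]
ft_force: [-0.1, -0.3, -0.3]
grip_width: 0.753
```

Run:
```python
from h import *
obs();print("torque",np.round(manip.get_obs()["torque"],2))
W=manip.camera("wrist");save(W,"w10.png",s=1.4)
g=manip.pinpoint(W,"block_groove");print(g and (g[0]["confidence"],np.round(at_z(W,g[0]["at"],.054)*1000,1)))
```

```text
t 24.7 pos [442.8  46.2   9.8] jawyaw 88.81 z [ 0.003 -0.003 -1.   ] f [-0.1 -0.3 -0.3] grip 0.7526327260464492 j7 [-0.75  0.23  0.58  2.17 -0.17  0.79  1.5 ]
torque [ 0.06  0.01 -0.01]
(0.76, array([440.5,  45.7,  54. ]))
```

Emit:
jog_arm:
  translation:
    - [0,0.5,0]
    - [0,1,0]
    - [0,1.4,0]
    - [0,1.4,0]
    - [0,1.4,0]
  turn: [0,0,0,0,0]

```text
clock: 25.22
position: [0.4426, 0.0466, 0.0097]
ee_rot: [0.011, 1.0, -0.002, 0.001]
ft_force: [0.1, -6.5, 1.1]
grip_width: 0.755
```

Run:
```python
from h import *
obs();print("torque",np.round(manip.get_obs()["torque"],2))
W=manip.camera("wrist")
g=manip.pinpoint(W,"block_groove");print(g and (g[0]["confidence"],np.round(at_z(W,g[0]["at"],.054)*1000,1)))
```

```text
t 25.2167 pos [442.6  46.6   9.7] jawyaw 88.78 z [ 0.003 -0.005 -1.   ] f [ 0.1 -6.5  1.1] grip 0.7549586204023129 j7 [-0.75  0.23  0.58  2.17 -0.17  0.79  1.49]
torque [-1.21  0.01 -0.04]
(0.76, array([440. ,  45.6,  54. ]))
```

Emit:
jog_arm:
  translation:
    - [0,-0.7,0]
    - [0,-1.2,0]
    - [0,-1.2,0]
  turn: [0,0,0]
  grip: 72

```text
clock: 25.57
position: [0.4427, 0.0456, 0.0097]
ee_rot: [0.011, 1.0, -0.002, 0.001]
ft_force: [0.4, -0.0, 0.8]
grip_width: 0.844
```

Emit:
jog_arm:
  translation:
    - [0,0,5]
    - [0,0,15]
    - [0,0,35]
    - [0,0,60]
    - [0,-10,90]
    - [-10,-30,120]
    - [-10,-60,150]
    - [-10,-60,150]
    - [-10,-60,150]
  turn: [0,0,0,0,0,0,0,0,0]
  grip: 85

```text
clock: 26.32
position: [0.4338, -0.0153, 0.162]
ee_rot: [0.012, 1.0, -0.001, 0.004]
ft_force: [0.5, -0.4, -0.7]
grip_width: 0.997
```

Run:
```python
from h import *
obs();W=manip.camera("wrist");save(W,"w11.png",s=1.42)
rect_at(W,"rail",.014)
g=manip.pinpoint(W,"block_groove");print(g and (g[0]["confidence"],np.round(at_z(W,g[0]["at"],.054)*1000,1)))
r=manip.outline_of(W,"block")[0]["mask"]
ys=np.nonzero(r.any(1))[0];L=[];Rr=[]
for row in range(ys[0]+8,ys[-1]-8,4):
    xs=np.nonzero(r[row])[0]; L.append(at_z(W,(xs[0]-.5,row),.027)[:2]*1000);Rr.append(at_z(W,(xs[-1]+.5,row),.027)[:2]*1000)
for e in(L,Rr):
    e=np.array(e);k=np.polyfit(e[:,0],e[:,1],1);print("edge deg",np.degrees(np.arctan(k[0])),"y@441",np.polyval(k,441))
m=manip.outline_of(W,"rail")[0]["mask"];F=[]
ys=np.nonzero(m.any(1))[0]
for row in range(ys[0]+8,ys[-1]-8,4):
    xs=np.nonzero(m[row])[0]; F.append(at_z(W,(xs[-1]+.5,row),.014)[:2]*1000)
F=np.array(F);k=np.polyfit(F[:,0],F[:,1],1);print("rail far edge deg",np.degrees(np.arctan(k[0])),np.polyval(k,441),"x range",F[0],F[-1])
```

```text
t 26.3167 pos [433.8 -15.3 162. ] jawyaw 88.61 z [ 0.007 -0.002 -1.   ] f [ 0.5 -0.4 -0.7] grip 0.996711791063813 j7 [-0.75 -0.09  0.66  2.06  0.07  1.15  1.43]
rail conf 0.61 c [439.2  81.3] size [199.8  24.6] long-axis deg 0.9
[]
edge deg -1.2462982039949453 y@441 15.005989024856067
edge deg -1.5682823435862732 y@441 77.26484898906791Traceback (most recent call last):
  File "<stdin>", line 14, in <module>
IndexError: index -1 is out of bounds for axis 0 with size 0
```

View pics/w11.png

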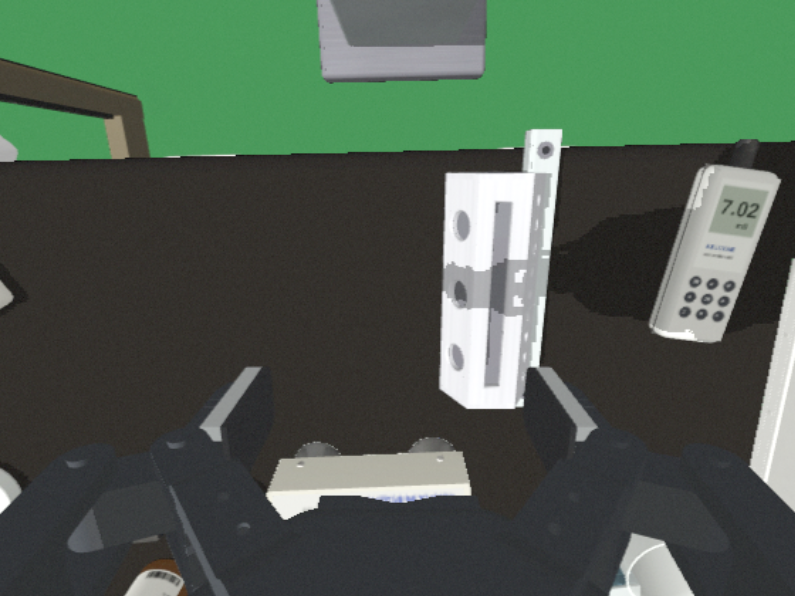

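Run:
```python
from h import *
print(manip.hand_in());obs()
```

```text
the job is handed in; nothing more can be done
None
the job is handed in; nothing more can be done
```

I rolled the block three faces towards the rail and it now lies against the rail with the grooved side up. I handed the job in at about 26 s, with the gripper open and about 15 cm clear of the bench.

**Rolling:** The tool can only turn about the vertical. So I straddled the block with the fingers, tilted it up with the rear finger, held it on its edge, then let it down on the front finger. It rested flat after each roll, with 7 wells, then 9 wells, then the groove on top. I checked each in the wrist camera.

**Bringing it to the rail:** I gripped it by its side edges, turned it 8.4° and carried or slid it about 78 mm, at most about 1 mm off the bench.

**Last checks:**
- **Touching:** Contact came at block centre y ≈ 45.6 mm, where the rail's measured position put it (about 45.5 mm). A final 6.5 N push moved the block no further, and the twist was almost zero, so it should be touching along its length.
- **Parallel:** In the last picture the two block edges measured −1.2° and −1.6°, against about −1° for the rail. That difference is within the accuracy of the measurement.
- **Ends:** The block spans about x = 366–516 mm, inside the rail's 341–541 mm.
- **Failed check:** In the last view the network did not find the groove point, and my script stopped before its final rail-edge fit. The picture itself shows the groove on top and the block lying along the rail.
- **Other objects:** I never went near them, but I did not measure their positions again.

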